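# Flip down the length stop and push the neck blank up to it

## Robot

A 6-joint arm with a two-finger parallel gripper is mounted at the origin on the work surface. World frame = base frame: x ahead of the robot, y to its left, z up, the work surface at z = 0. Lengths are in mm, angles in degrees, forces in N, time in s.
With the tool pointing down it reaches from about 300 to 850 mm from the base axis. Payload 4.2 kg.
Tool frame: the origin (TCP) lies on the centre line of the jaws, within the pads' length; the fingertips stand 14 mm ahead of it and the grasp point (between the pads) lies 5 mm behind it; z points along the fingers, y is the line along which they close (so a half turn about z gives the same grasp; the last joint's range is limited). The gripper opens to 91 mm and grips with 3 to 60 N. Pads are 32 mm wide; open, the fingers measure 118 mm over their backs; the gripper's body (76 mm by 178 mm) begins 60 mm behind the grasp point.
Start: joints at [-69.958, 18.312, 89.639, -0, 72.044, -1.146], TCP at [207.825, -536.144, 227.976] pointing down, gripper open.
Joint ranges: [-177.97, 177.97], [-48.28, 115.42], [12.27, 149.76], [-77.06, 257.06], [2.81, 150.46], [-146.56, 146.56]. Speed limits (degrees/s): [147.25, 147.25, 180, 180, 180, 180].

## Interface

Orientations are given as [roll, pitch, yaw] about the fixed x, y, z axes, in that order (R = Rz(yaw) Ry(pitch) Rx(roll)).
In Python, from workcell import env gives the robot as it stands.
- The arm moves only by the tool arm_command, never from a script. Its argument "motion" is a list of rows, each an object with "offset": the shift along the tool's x, y, z in m, a list of three; "spin": the turn about the tool's z in rad. In form: [{"offset": [tx, ty, tz], "spin": spin}, ...]. A call has 1 to 5 rows; each row shifts and turns the commanded pose from where the row before left it, along the tool's axes as they then stand; what a row does not reach is not made up. A row lasts 1/8 s, in which the tool goes at most 62.5 mm and 10.7 degrees, less where a joint would pass 70% of its speed; a pose out of reach is approached as far as the arm can. A call with a gripper value outside its range is refused whole. "jaw" is the finger opening in m, from 0 to 0.0912, set as the call begins (left out, the last holds). The fingers move at their own pace and stop on an object; "newtons" is the grip in N (left out, the last holds). Time passes only in rows, so rows that do not move let the fingers close. It gives the time, the measured TCP pose, the force, the opening and the grip force at its end, in the units of the state.
- env.state(): the state, without advancing time (a new reading comes with each control period).
- env.grab_frame(name): name is "scene" or "top" or "wrist"; returns (picture, depth): 420x560x3 uint8, blue, green, red; 420x560 float32, mm along the optical axis (not along the pixel's ray), 0 where there is no reading.
- env.camera_model(name): a dict with "fx", "fy", "cx", "cy" (pixels), "k1" (the pictures are not rectified: a ray, as slopes to the right and down, at radius r is drawn at 1 + k1 r^2 times it, then the intrinsics apply), "eye" and "rotation" of the camera in the world; the wrist camera has in their place "hand_eye" (4x4, takes a point from camera to tool coordinates, whose origin is the TCP and whose axes are the flange's). Camera axes: x right, y down, z forward; pixel columns grow to the right and rows downward; lengths in mm; the calibration is good to about 2 mm. A picture is of the moment at which its call begins: read the wrist's pose just before it. camera_model takes no time and is no camera call.
- env.job_done(): hands the job in; it is judged then, once.
Trained networks look in the newest picture that a camera, given by its name, has taken for a name from the list of things; names that differ only in an ending like _2 or _b are one class to them, and where a whole thing is asked for, a point or a joint stands for the part that bears it (a point fixed in the world has none). Each returns a list of dicts, best first, with "score" (0 to 1); they miss things now and then, are a little off and sometimes report something else, mostly with a low value. They report only what shows in the picture. A call takes as long as a camera call.
- env.boxes_of(camera, target): "bbox" ([left, top, right, bottom] in pixels, round what is visible of it).
- env.pinpoint(camera, target): "location" ([column, row] in pixels: a listed point, or the origin of a listed thing).
The state is a dict: "time_s": time; "qpos": joint angles; "qvel": joint speeds; "effort": joint torques, N m; "ee_pos": TCP position; "ee_rot": TCP orientation; "force": force on the tool from outside, world axes, zero at the start; "torque": the same for the moment, N m; "gripper_width": finger opening in mm; "gripper_force": force on a finger pad.
Only numpy, scipy, OpenCV 4.12 (cv2) and the standard library are available. Lean on these libraries where they do the work, as an engineer would, in place of code of your own. Each camera call takes 0.05 s, during which the arm holds its last target. There are 200 camera calls.

## Task

Get the maple neck blank ready for sawing to the longer length: push the far flip stop (the one farther from the saw slot) over and down until its arm is fully seated in front of the fence, then push the blank flat against the fence and along it until its end meets that stop. Do it all by pushing with the fingers; the blank must not be lifted off the board. Leave the near stop flipped back, do not knock the tools lying around, and finish clear of everything.

Things in the scene. Friction and masses are not known exactly. Their poses are not given: they have to be found in the camera images.
- board: Sawing board, fixed: grey laminate base 235 (x) by 620 (y) by 18 mm, dark fence along y with a T-track on top. Origin: on the bench, half-way along. x points from the robot's side to the fence, y left along the fence, z up. Base spans x -130 to +105; fence front face at x +35, fence 30 thick, top 63 mm above the bench; saw slot at y -120 mm.
- far_stop_pivot (a point): Pivot of the far flip stop, on the fence top, left (+y) of the near one. On the pivot axis (parallel to board y), mid-thickness of the aluminium arm (12 mm in y), at board x +50 mm, 79 mm above the bench; axes as the board's. Left of the arm, 7 to 47 mm along +y, its carriage and black knob rise to 25 mm above the pivot.
- far_stop_arm (a joint): Angle a of the far stop's L-shaped arm (16 mm wide bar), rad: 0 fully down, 2.5 fully back. From the pivot, elbow at board (x, z) = 45 mm (-cos a, sin a), then a 56 mm leg along (-sin a, -cos a). Back: leg sticks up. Down: leg hangs in front of the fence, to 5 mm above the base. Stiff pivot (0.05 N m, about 1 N at the arm): stays where left.
- far_stop_face (a point): Stop face of the far stop: where the right (-y) side of its leg stands once the arm is down: 6 mm to the right of the pivot point, 30 mm in front of the fence, 33 mm above the bench. The blank's left end meets it here. Does not move with the arm; axes as the board's.
- near_stop_pivot (a point): Pivot of the near flip stop, identical to the far one and nearer to the saw slot on the same fence.
- near_stop_arm (a joint): Angle of the near stop's arm, rad, as for the far one; it starts flipped back and is to stay so.
- blank_centre (a point): Centre of the maple neck blank: loose pale bar 50 (x) by 250 (y) by 30 mm high, about 0.24 kg, on the base in front of the fence, roughly along it; centre 33 mm above the bench; axes as the board's when square. Home, this point is 25 mm in front of the fence face and 125 mm right (-y) of the far stop's face.
- square_stock (a point): Bystander: try square lying on the left part of the base; the point is the centre of its dark wooden stock, 80 mm long, 14 mm high, the 110 mm steel blade reaches towards the robot.
- brush_centre (a point): Bystander: small blue and white nail brush, 85 by 38 mm, 38 mm high, on the bench behind the board; centre.
- glue_centre (a point): Bystander: white glue bottle, 52 mm diameter, 140 mm tall, standing on the bench left of the board; centre.
- saw_neck (a point): Bystander: pull saw lying on the bench right of the board, 500 mm long along x, 20 mm high; the point is where its wooden handle meets the blade.

How it is judged:
By the outcome, as a careful person would: the job done as asked, in the order asked, and still so for the second after the job is handed in, with the robot touching nothing.
It also fails if it takes over 64 s, if anything falls off the work surface, if the arm or the gripper's body presses on something with over 40 N, if the wrist force passes 120 N, or if a joint passes its speed limit or range.

## Working session

There is one attempt and no reset: what is moved stays moved. The work goes in short steps, Python scripts to look and compute and a tool call to move; the robot and the scene stay as the last step left them, time stands still between calls to the robot, and variables do not carry over. Pictures are saved under pics/ and viewed, at most 10 in all, crops included, and the job is handed in when it is done.

Besides the shell and the picture viewer there is one more tool, called after "Call:" by a JSON object that holds its "op" and its "data". arm_command: Moves the arm, as the interface text tells. Its arguments: {"type":"object","properties":{"motion":{"type":"array"},"jaw":{"type":"number"},"newtons":{"type":"number"}},"required":["motion"]}

```bash
mkdir -p pics; cat > h.py <<'E'
import numpy as np, cv2
from workcell import env
from scipy.spatial.transform import Rotation as R
def ray(m,uv):
    p=np.array([(uv[0]-m["cx"])/m["fx"],(uv[1]-m["cy"])/m["fy"]]);q=p.copy()
    for _ in range(20): q=p/(1+m["k1"]*(q@q))
    return np.array([q[0],q[1],1.])
def pose(m,st=None):
    if "eye" in m: return np.array(m["rotation"]),np.array(m["eye"])
    H=np.array(m["hand_eye"]);Rt=R.from_euler("xyz",st["ee_rot"],degrees=True).as_matrix()
    return Rt@H[:3,:3],Rt@H[:3,3]+np.array(st["ee_pos"])
def onz(m,uv,z,st=None):
    Rc,e=pose(m,st);d=Rc@ray(m,uv);return e+d*(z-e[2])/d[2]
def bydepth(m,uv,D,st=None):
    Rc,e=pose(m,st);u,v=map(int,np.round(uv));w=D[max(v-1,0):v+2,max(u-1,0):u+2];w=w[w>0]
    return e+Rc@ray(m,uv)*np.median(w) if len(w) else None
def proj(m,P,st=None):
    Rc,e=pose(m,st);c=Rc.T@(np.array(P)-e);q=c[:2]/c[2];q=q*(1+m["k1"]*(q@q))
    return np.array([q[0]*m["fx"]+m["cx"],q[1]*m["fy"]+m["cy"]])
E
python3 - <<'E'
from h import *
np.set_printoptions(precision=1,suppress=True)
print(env.state())
for c in ["scene","top"]:
    m=env.camera_model(c); print(c,m)
    I,D=env.grab_frame(c);cv2.imwrite(f"pics/{c}0.png",I)
    for t in ["board","far_stop_pivot","near_stop_pivot","far_stop_face","blank_centre","square_stock","brush_centre","glue_centre","saw_neck"]:
        z=dict(board=0,far_stop_pivot=79,near_stop_pivot=79,far_stop_face=33,blank_centre=33,square_stock=25,brush_centre=19,glue_centre=70,saw_neck=10)[t]
        for r in env.pinpoint(c,t)[:2]:
            print(c,t,round(r["score"],2),np.array(r["location"]),onz(m,r["location"],z),bydepth(m,r["location"],D))
E
```

```text
{'time_s': 0.0, 'qpos': array([-70. ,  18.4,  89.7,   0. ,  72. ,  -1.1]), 'qvel': array([ 0. ,  0.1, -0. ,  0.1, -0. , -0.1]), 'effort': array([  0. , -41.2, -23.2,   0.1,   0. ,  -0. ]), 'ee_pos': array([ 207.7, -535.7,  227.1]), 'ee_rot': array([-179.9,   -0. ,   21.2]), 'force': array([-0.7, -1. , -0.4]), 'torque': array([-0.,  0.,  0.]), 'gripper_force': 0.0, 'gripper_width': 91.07664275766915}
scene {'fx': 515.215644469809, 'fy': 515.215644469809, 'cx': 283.34015745368316, 'cy': 210.24186057234004, 'k1': 0.04008001265319236, 'eye': array([1269.5, -707. , 1124.3]), 'rotation': array([-139. ,   -0.6,   46.1])}Traceback (most recent call last):
  File "<stdin>", line 10, in <module>
  File "h.py", line 13, in onz
    Rc,e=pose(m,st);d=Rc@ray(m,uv);return e+d*(z-e[2])/d[2]
                                                       ~^^^
IndexError: invalid index to scalar variable.
```

```bash
sed -i 's/return np.array(m\["rotation"\]),/return R.from_euler("xyz",m["rotation"],degrees=True).as_matrix(),/' h.py
python3 - <<'E'
from h import *
np.set_printoptions(precision=1,suppress=True)
for c in ["scene","top"]:
    m=env.camera_model(c); print(c,m["eye"],m["rotation"])
    I,D=env.grab_frame(c);cv2.imwrite(f"pics/{c}0.png",I)
    for t in ["board","far_stop_pivot","near_stop_pivot","far_stop_face","blank_centre","square_stock","brush_centre","glue_centre","saw_neck"]:
        z=dict(board=0,far_stop_pivot=79,near_stop_pivot=79,far_stop_face=33,blank_centre=33,square_stock=25,brush_centre=19,glue_centre=70,saw_neck=10)[t]
        for r in env.pinpoint(c,t)[:2]:
            print(t,round(r["score"],2),np.array(r["location"]),onz(m,r["location"],z),bydepth(m,r["location"],D))
E
```

```text
scene [1269.5 -707.  1124.3] [-139.    -0.6   46.1]
board 0.89 [281.6 210.2] [568.8 -23.6   0. ] [605.9 -59.8  59.6]
board 0.62 [288.6 195. ] [539.9  33.    0. ] [594.5 -22.4  84.1]
far_stop_pivot 0.51 [320.7 170.9] [587.1 114.3  79. ] [594.8 105.   90.8]
near_stop_pivot 0.56 [288.4 198.2] [599.3 -27.8  79. ] [608.7 -37.2  93.5]
blank_centre 0.94 [246.6 212.4] [ 528.1 -120.3   33. ] [ 536.1 -126.7   44.9]
square_stock 0.82 [332.1 157.8] [536.4 224.5  25. ] [536.9 223.9  25.8]
brush_centre 0.82 [278.3 289.9] [ 766.1 -224.2   19. ] [ 773.7 -231.6   35.8]
glue_centre 0.78 [376.2 120.6] [546.1 416.4  70. ] [555.7 401.6  83.9]
saw_neck 0.9 [123.8 291.9] [ 499.5 -503.7   10. ] [ 500.7 -504.    11.8]
top [ 400.7  -27.3 1080.3] [-167.6   -0.4  -90.6]
board 0.94 [275.1 241.7] [547.2 -16.6   0. ] [544.6 -16.7  18.9]
board 0.6 [281.2 219.7] [608.4 -33.9   0. ] [591.6 -33.3  87.6]
near_stop_pivot 0.61 [277.5 218.3] [597.  -23.9  79. ] [595.7 -23.9  85.7]
blank_centre 0.89 [315.5 249.6] [ 520.6 -123.7   33. ] [ 518.9 -122.4   47.6]
blank_centre 0.16 [280.4 217.6] [607.8 -31.6  33. ] [596.5 -31.4  90.3]
square_stock 0.87 [179.8 248.4] [527.8 238.2  25. ] [527.2 236.8  30.6]
square_stock 0.29 [274.3 239.3] [550.3 -14.7  25. ] [551.4 -14.6  17.2]
brush_centre 0.56 [347.1 163.9] [ 763.2 -221.2   19. ] [ 757.  -217.9   37.2]
glue_centre 0.89 [110.2 245.1] [532.  408.3  70. ] [527.5 393.4 104.7]
saw_neck 0.62 [456.2 255.8] [ 501.3 -511.1   10. ] [ 500.8 -508.6   15.5]
```

View pics/top0.png

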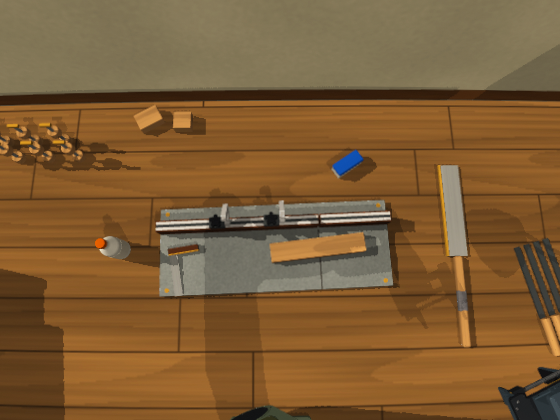

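View pics/scene0.png

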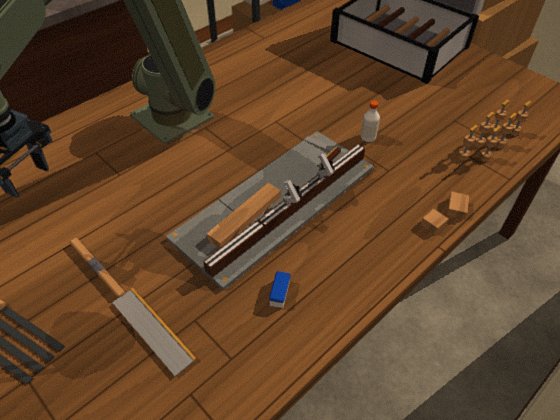

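Top view: the fence runs from (157,226) to (390,216). The far knob is at (215,221) with its leg at (226,213), the near knob at (271,218) with its leg at (282,210), and the blank from (270,252) to (366,242). The scene view agrees: both stops are flipped back, the square is on the left part of the base, and the glue is further left.

```bash
python3 - <<'E'
from h import *
np.set_printoptions(precision=1,suppress=True)
m=env.camera_model("top")
for n,uv,z in [("FL",(161,296),18),("FR",(392,286),18),("BR",(385,202),18),("fenceL",(157,231),63),("fenceR",(390,221),63),("farleg",(225,206),145),("nearleg",(282,203),145),("farknob",(215,221),104),("nearknob",(271,218),104),("bl1",(270,248),48),("bl2",(366,234),48),("bl3",(367,252),48),("bl4",(272,262),48)]: print(n,onz(m,uv,z))
print(env.camera_model("wrist"))
E
```

```text
FL [403.1 284.7  18. ]
FR [ 423.1 -325.8   18. ]
BR [ 652.1 -321.7   18. ]
fenceL [569.1 290.4  63. ]
fenceR [ 590.1 -319.1   63. ]
farleg [615.5 102.7 145. ]
nearleg [621.7 -35.3 145. ]
farknob [586.6 132.7 104. ]
nearknob [593.   -7.7 104. ]
bl1 [524.2  -3.6  48. ]
bl2 [ 558.6 -257.1   48. ]
bl3 [ 511.  -257.2   48. ]
bl4 [487.8  -8.6  48. ]
{'fx': 302.0140422045775, 'fy': 302.0140422045775, 'cx': 286.552941469106, 'cy': 209.21119998794825, 'k1': -0.04872664527354283, 'hand_eye': array([[  -0. ,   -1. ,   -0.2,   70.1],
       [   1. ,   -0. ,   -0. ,    0.2],
       [   0. ,   -0.2,    1. , -156.9],
       [   0. ,    0. ,    0. ,    1. ]])}
```

Call:
{"op": "arm_command", "data": {"motion": [{"offset":[0,0,-0.04],"spin":0.17},{"offset":[0,0,-0.03],"spin":0.165},{"offset":[0.03,-0.053,0],"spin":0},{"offset":[0.03,-0.053,0],"spin":0},{"offset":[0.03,-0.053,0],"spin":0}], "jaw": 0}}

```text
time_s: 1.72
ee_pos: [292.8, -372.5, 298.1]
ee_rot: [180.0, -0.0, 1.9]
force: [0.5, 0.3, -0.3]
gripper_width: 44.1
gripper_force: 0.0
```

Call:
{"op": "arm_command", "data": {"motion": [{"offset":[0.03,-0.053,0],"spin":0},{"offset":[0.03,-0.053,0],"spin":0},{"offset":[0.03,-0.053,0],"spin":0},{"offset":[0.03,-0.053,0],"spin":0},{"offset":[0.03,-0.053,0],"spin":0}]}}

```text
time_s: 2.35
ee_pos: [433.6, -102.2, 298.3]
ee_rot: [180.0, -0.1, 2.0]
force: [0.6, -0.8, 0.3]
gripper_width: 0.3
gripper_force: 0.0
```

Call:
{"op": "arm_command", "data": {"motion": [{"offset":[0.03,-0.053,0],"spin":0},{"offset":[0.03,-0.053,0],"spin":0},{"offset":[0.03,-0.053,0],"spin":0},{"offset":[0,0,0],"spin":0}]}}

```text
time_s: 2.85
ee_pos: [518.5, 61.3, 297.3]
ee_rot: [-180.0, 0.0, 2.3]
force: [0.1, -1.0, 0.4]
gripper_width: 0.8
gripper_force: 0.0
```

```bash
python3 - <<'E'
from h import *
np.set_printoptions(precision=1,suppress=True)
m=env.camera_model("wrist");st=env.state();print(st["ee_pos"],st["ee_rot"],st["time_s"])
I,D=env.grab_frame("wrist");cv2.imwrite("pics/w1.png",I)
for t,z in [("board",0),("far_stop_pivot",79),("near_stop_pivot",79),("blank_centre",33),("square_stock",25)]:
    for r in env.pinpoint("wrist",t)[:2]:
        print(t,round(r["score"],2),np.array(r["location"]),onz(m,r["location"],z,st),bydepth(m,r["location"],D,st))
E
```

```text
[518.5  61.3 297.3] [-180.     0.     2.3] 2.85
board 0.8 [333.3 165. ] [542.9  -7.5   0. ] [544.7  -4.7  17.9]
far_stop_pivot 0.8 [254.5 131.2] [587.7 103.1  79. ] [587.7 102.   89.2]
near_stop_pivot 0.68 [367.5 127. ] [598.3 -33.   79. ] [598.  -29.9  90.8]
square_stock 0.67 [166.6 170.6] [528.4 234.1  25. ] [529.5 230.9  33.1]
```

View pics/w1.png

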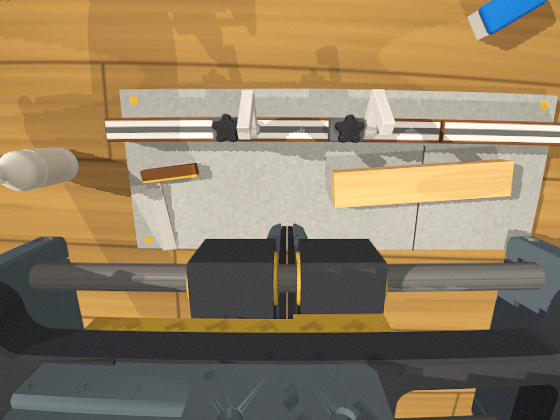

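Wrist view: the far arm is at about (247,112) with its knob at (227,128). The near arm is at (380,110) with its knob at (349,128). The blank's corners are (332,172), (512,160), (513,193) and (334,208). The depth image can give the exact geometry.

```bash
cat >> h.py <<'E'
def cloud(m,D,st=None):
    v,u=np.mgrid[0:420,0:560];k=np.array([m["fx"],0,m["cx"],0,m["fy"],m["cy"],0,0,1]).reshape(3,3)
    q=cv2.undistortPoints(np.stack([u,v],-1).reshape(-1,1,2).astype(float),k,np.array([m["k1"],0,0,0.]))[:,0]
    Rc,e=pose(m,st);return ((np.c_[q,np.ones(len(q))]*D.reshape(-1,1))@Rc.T+e).reshape(420,560,3)
E
python3 - <<'E'
from h import *
np.set_printoptions(precision=1,suppress=True)
m=env.camera_model("wrist");st=env.state()
I,D=env.grab_frame("wrist");np.save("D1.npy",D)
P=cloud(m,D,st).reshape(-1,3);P=P[(D.reshape(-1)>0)]
Z=P[:,2]
th=np.radians(2.0);ex=np.array([np.cos(th),np.sin(th)]);ey=np.array([-ex[1],ex[0]])
b=P[(abs(Z-18)<4)&(P[:,0]>380)&(P[:,0]<700)&(abs(P[:,1])<330)]
print("base z",np.median(b[:,2]),np.percentile(b@np.r_[ex,0],[.5,99.5]),np.percentile(b@np.r_[ey,0],[.5,99.5]))
f=P[(abs(Z-63)<5)&(P[:,0]>540)&(P[:,0]<640)]
for a,c in [(-200,-60),(-20,60),(150,260)]:
    s=f[(f[:,1]>a)&(f[:,1]<c)];print("fence",len(s),s.mean(0),np.percentile(s@np.r_[ex,0],[3,97]))
for n,y in [("far",105),("near",-35)]:
    s=P[(Z>112)&(Z<165)&(abs(P[:,1]-y)<40)&(P[:,0]>540)&(P[:,0]<700)]
    print(n,len(s),np.percentile(s,[2,50,98],axis=0),"yb",np.percentile(s@np.r_[ey,0],[3,50,97]))
s=P[(abs(Z-48)<6)&(P[:,1]<20)&(P[:,1]>-300)&(P[:,0]>460)&(P[:,0]<575)]
r=cv2.minAreaRect(s[:,:2].astype(np.float32));print("blank",len(s),np.median(s[:,2]),r,cv2.boxPoints(r))
E
```

```text
base z 18.167709956920362 [417.1 647.9] [-338.5  274.1]
fence 2475 [ 598.8 -131.7   63.3] [579.9 608.2]
fence 941 [593.5  36.2  63.4] [579.7 609.1]
fence 1892 [586.8 209.9  63.5] [579.7 607.7]
far 677 [[581.3 101.1 114.2]
 [602.8 106.5 141.6]
 [629.  113.5 155.8]] yb [80.5 85.3 92.1]
near 718 [[591.9 -38.4 113.2]
 [611.3 -30.4 139.5]
 [635.9 -26.2 155.6]] yb [-59.5 -51.8 -47.9]
blank 6463 48.04476140180111 ((527.5095825195312, -127.55740356445312), (50.92506790161133, 250.52774047851562), 6.431349277496338) [[ 488.2   -5.9]
 [ 516.2 -254.9]
 [ 566.8 -249.2]
 [ 538.8   -0.2]]
```

Call:
{"op": "arm_command", "data": {"motion": [{"offset":[0.048,-0.011,0],"spin":0},{"offset":[0.049,-0.012,0],"spin":0},{"offset":[0.049,-0.011,0],"spin":0},{"offset":[0,0,0.05],"spin":0},{"offset":[0,0,0.05],"spin":0}]}}

```text
time_s: 3.82
ee_pos: [662.9, 96.0, 196.9]
ee_rot: [180.0, -0.1, 1.9]
force: [0.2, 1.1, 0.5]
gripper_width: 0.5
gripper_force: 0.0
```

Call:
{"op": "arm_command", "data": {"motion": [{"offset":[0,0,0.03],"spin":0},{"offset":[0,0,0.019],"spin":0},{"offset":[0,0,0],"spin":0},{"offset":[0,0,0],"spin":0}]}}

```text
time_s: 4.32
ee_pos: [662.7, 96.5, 150.2]
ee_rot: [-180.0, -0.1, 1.9]
force: [-0.4, 0.3, 1.3]
gripper_width: 0.3
gripper_force: 0.0
```

```bash
cat >> h.py <<'E'
th=np.radians(2.0);ex=np.array([np.cos(th),np.sin(th)]);ey=np.array([-ex[1],ex[0]])
def bxy(p): p=np.array(p)[...,:2]; return np.array([p@ex,p@ey])
E
python3 - <<'E'
from h import *
st=env.state();print(st["ee_pos"],st["ee_rot"],st["force"],bxy(st["ee_pos"]))
I,D=env.grab_frame("scene");cv2.imwrite("pics/s2.png",cv2.resize(I[100:260,220:420],None,fx=3,fy=3))
E
```

```text
[662.71285784  96.48502986 150.18600352] [-1.79994645e+02 -1.15260308e-01  1.94118965e+00] [-0.41755959  0.32595209  1.29754852] [665.67643006  73.29790859]
```

View pics/s2.png

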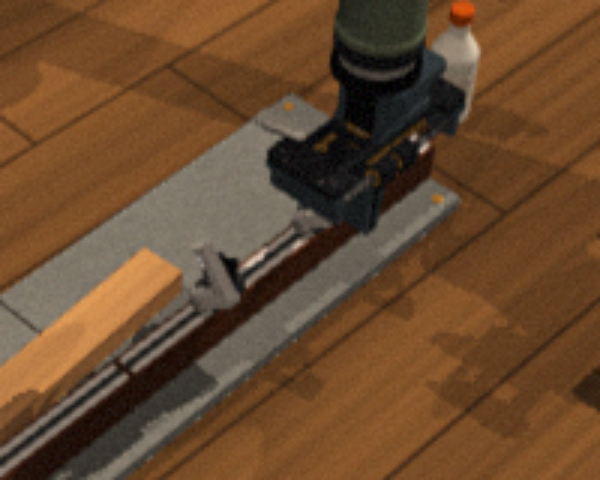

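The gripper stands behind the far arm and is clear of everything. Next I'll shift 3 mm sideways and push the arm over.

Call:
{"op": "arm_command", "data": {"motion": [{"offset":[0,-0.003,0.002],"spin":0},{"offset":[-0.015,0,0],"spin":0},{"offset":[-0.015,0,0],"spin":0},{"offset":[-0.015,0,0],"spin":0},{"offset":[-0.015,0,0],"spin":0}]}}

```text
time_s: 5.0
ee_pos: [604.7, 98.3, 150.6]
ee_rot: [-180.0, -0.5, 2.0]
force: [1.5, -1.0, 9.8]
gripper_width: 0.3
gripper_force: 4.3
```

Call:
{"op": "arm_command", "data": {"motion": [{"offset":[-0.015,0,0],"spin":0},{"offset":[-0.015,0,0],"spin":0},{"offset":[-0.016,0,0],"spin":0},{"offset":[-0.016,0,0],"spin":0},{"offset":[0,0,0],"spin":0}]}}

```text
time_s: 5.62
ee_pos: [538.5, 95.7, 146.8]
ee_rot: [180.0, 0.1, 2.0]
force: [-0.3, -0.1, -0.1]
gripper_width: 0.8
gripper_force: 0.0
```

```bash
python3 - <<'E'
from h import *
st=env.state();print(st["ee_pos"],st["ee_rot"],st["force"],bxy(st["ee_pos"]))
I,D=env.grab_frame("scene");cv2.imwrite("pics/s3.png",cv2.resize(I[110:230,240:390],None,fx=4,fy=4))
E
```

```text
[538.48916371  95.74720466 146.8030902 ] [1.79987862e+02 7.57340783e-02 2.01119432e+00] [-0.26077493 -0.06040137 -0.11039936] [541.50265991  76.89587726]
```

View pics/s3.png

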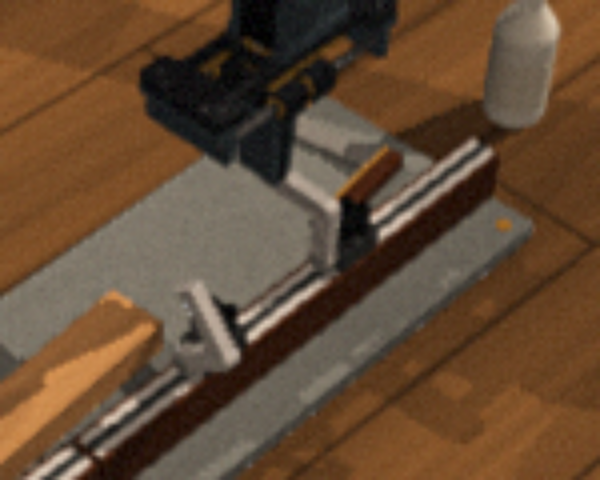

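The bar now stands upright with the leg horizontal, lying under the fingertips. I'll sweep it round and down.

Call:
{"op": "arm_command", "data": {"motion": [{"offset":[-0.011,0,0.012],"spin":0},{"offset":[-0.01,0,0.016],"spin":0},{"offset":[-0.004,0,0.012],"spin":0},{"offset":[-0.001,0,0.013],"spin":0},{"offset":[0.002,0,0.019],"spin":0}]}}

```text
time_s: 6.3
ee_pos: [514.1, 94.8, 73.7]
ee_rot: [180.0, 0.3, 2.0]
force: [-1.9, 1.4, -0.2]
gripper_width: 0.5
gripper_force: 1.1
```

Call:
{"op": "arm_command", "data": {"motion": [{"offset":[0.004,0,0.01],"spin":0},{"offset":[0.004,0,0.007],"spin":0},{"offset":[0.004,0,0],"spin":0},{"offset":[0.002,0,0],"spin":0},{"offset":[0,0,0],"spin":0}]}}

```text
time_s: 6.92
ee_pos: [520.3, 94.8, 56.3]
ee_rot: [179.9, 1.3, 2.0]
force: [-22.6, 1.4, 9.8]
gripper_width: 0.5
gripper_force: 11.8
```

```bash
python3 - <<'E'
from h import *
st=env.state();print(st["ee_pos"],st["ee_rot"],st["force"],bxy(st["ee_pos"]))
E
```

```text
[520.26853328  94.80320879  56.34273671] [179.92184325   1.28929979   1.99438675] [-22.5964887    1.42781785   9.79093996] [523.26018402  76.58834727]
```

Call:
{"op": "arm_command", "data": {"motion": [{"offset":[-0.02,0,0],"spin":0},{"offset":[-0.03,0.01,-0.04],"spin":0},{"offset":[0,0.02,-0.058],"spin":0},{"offset":[0,0.03,-0.05],"spin":0},{"offset":[0,0.05,-0.03],"spin":0}], "jaw": 0.0912}}

```text
time_s: 7.55
ee_pos: [487.2, -16.9, 240.0]
ee_rot: [179.9, -0.6, 2.1]
force: [0.3, -0.6, -0.5]
gripper_width: 47.4
gripper_force: 0.0
```

Call:
{"op": "arm_command", "data": {"motion": [{"offset":[0,0.05,0],"spin":0},{"offset":[0,0,0],"spin":0},{"offset":[0,0,0],"spin":0}]}}

```text
time_s: 7.92
ee_pos: [486.6, -66.2, 236.2]
ee_rot: [180.0, -0.1, 2.0]
force: [1.2, -0.1, -0.2]
gripper_width: 77.6
gripper_force: 0.0
```

```bash
cat > look.py <<'E'
from h import *
import sys
np.set_printoptions(precision=1,suppress=True)
m=env.camera_model("wrist");st=env.state();print(st["ee_pos"],st["ee_rot"],bxy(st["ee_pos"]),st["time_s"])
I,D=env.grab_frame("wrist");cv2.imwrite(f"pics/{sys.argv[1]}.png",I)
P=cloud(m,D,st).reshape(-1,3);P=P[D.reshape(-1)>0];Z=P[:,2]
B=np.c_[P[:,:2]@ex-544.5,P[:,:2]@ey,Z]
f=B[(abs(Z-63)<4)&(abs(B[:,0]-50)<30)];print("fence",np.percentile(f[:,0],[3,97]))
s=B[(abs(B[:,1]-86)<14)&(B[:,0]>-12)&(B[:,0]<29)&(Z>68)&(Z<140)]
print("far elbow",len(s),np.percentile(s,[3,50,97],axis=0))
s=B[(abs(B[:,1]+54)<14)&(Z>112)&(Z<170)&(abs(B[:,0]-55)<50)];print("near",len(s),np.percentile(s,[3,50,97],axis=0))
s=B[(abs(Z-48)<5)&(B[:,1]<100)&(B[:,1]>-300)&(B[:,0]<33)&(B[:,0]>-90)]
r=cv2.minAreaRect(s[:,:2].astype(np.float32));print("blank",len(s),r,cv2.boxPoints(r))
E
python3 look.py w4
```

```text
[486.6 -66.2 236.2] [180.   -0.1   2. ] [484.  -83.2] 7.925
fence [35.2 63.5]
far elbow 639 [[-2.3 79.4 71.2]
 [12.2 81.9 85.9]
 [28.  91.3 88.3]]
near 863 [[ 45.  -60.2 114.7]
 [ 62.2 -55.4 145.5]
 [ 88.9 -49.3 155.4]]
blank 9616 ((-22.025218963623047, -95.41078186035156), (353.6470031738281, 67.96839904785156), 89.96231842041016) [[ -56.1 -272.2]
 [  11.8 -272.3]
 [  12.1   81.4]
 [ -55.9   81.4]]
```

View pics/w4.png

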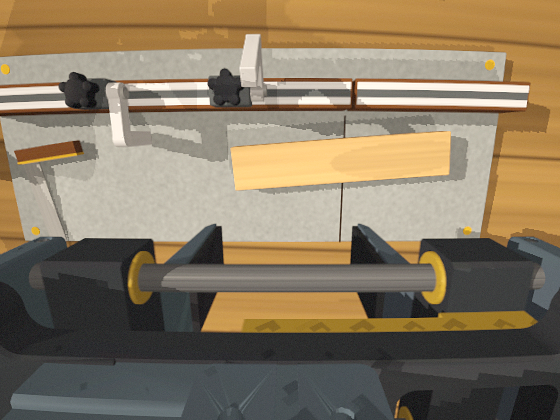

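The far arm is seated: its bar top is level at z 87 and the leg hangs in front of the fence at (120,130). The near arm is still back at (251,60), and the blank lies from (232,165) to (450,155). Next I'll square the blank against the fence with the open fingers.

Call:
{"op": "arm_command", "data": {"motion": [{"offset":[-0.01,0.032,0],"spin":0},{"offset":[-0.01,0.031,0.02],"spin":0},{"offset":[0,0,0.05],"spin":0},{"offset":[0,0,0.05],"spin":0},{"offset":[0,0,0.045],"spin":0}]}}

```text
time_s: 8.6
ee_pos: [468.2, -128.7, 69.4]
ee_rot: [180.0, -0.0, 2.1]
force: [0.2, -0.8, 0.5]
gripper_width: 91.3
gripper_force: 0.0
```

Call:
{"op": "arm_command", "data": {"motion": [{"offset":[0,0,0.029],"spin":0},{"offset":[0,0,0],"spin":0},{"offset":[0.01,0,0],"spin":0},{"offset":[0.008,0,0],"spin":0},{"offset":[0.008,0,0],"spin":0}]}}

```text
time_s: 9.22
ee_pos: [494.1, -128.8, 42.9]
ee_rot: [180.0, 0.0, 2.0]
force: [-4.7, 0.2, 2.9]
gripper_width: 91.3
gripper_force: 1.8
```

Call:
{"op": "arm_command", "data": {"motion": [{"offset":[0.007,0,0],"spin":0},{"offset":[0.006,0,0],"spin":0},{"offset":[0.005,0,0],"spin":0},{"offset":[0.003,0,0],"spin":0},{"offset":[0,0,0],"spin":0}]}}

```text
time_s: 9.85
ee_pos: [515.6, -128.3, 41.9]
ee_rot: [180.0, -0.1, 2.0]
force: [-1.2, -0.9, 1.3]
gripper_width: 91.8
gripper_force: 0.9
```

```bash
python3 - <<'E'
from h import *
st=env.state();print(st["ee_pos"],st["ee_rot"],st["force"],bxy(st["ee_pos"]))
E
```

```text
[ 515.57345612 -128.3143793    41.90289996] [ 1.79984542e+02 -7.91855929e-02  1.98459465e+00] [-1.17823639 -0.90336398  1.34863536] [ 510.78127545 -146.22946778]
```

Call:
{"op": "arm_command", "data": {"motion": [{"offset":[0.002,0,0],"spin":0},{"offset":[0.002,0,0],"spin":0},{"offset":[0,0,0],"spin":0}]}}

```text
time_s: 10.22
ee_pos: [516.3, -128.2, 41.9]
ee_rot: [-180.0, 0.3, 2.0]
force: [-9.8, -1.2, 7.2]
gripper_width: 91.2
gripper_force: 4.7
```

Call:
{"op": "arm_command", "data": {"motion": [{"offset":[-0.01,0,0],"spin":0},{"offset":[-0.02,0,-0.02],"spin":0},{"offset":[0,0.02,-0.055],"spin":0},{"offset":[0,0.02,-0.055],"spin":0},{"offset":[0,0.02,-0.05],"spin":0}], "jaw": 0}}

```text
time_s: 10.85
ee_pos: [492.0, -189.8, 224.3]
ee_rot: [179.9, -0.2, 2.0]
force: [-0.2, -0.9, 0.2]
gripper_width: 43.8
gripper_force: 0.0
```

Call:
{"op": "arm_command", "data": {"motion": [{"offset":[0,0,-0.02],"spin":0},{"offset":[0,0,0],"spin":0},{"offset":[0,0,0],"spin":0}]}}

```text
time_s: 11.22
ee_pos: [490.6, -188.7, 240.6]
ee_rot: [-180.0, 0.1, 2.0]
force: [-0.6, 0.1, 0.1]
gripper_width: 13.7
gripper_force: 0.0
```

```bash
sed -i 's/^s=B\[(abs(Z-48).*/s=B[(abs(Z-48)<5)\&(B[:,1]<76)\&(B[:,1]>-330)\&(B[:,0]<33.5)\&(B[:,0]>-32)]/' look.py; python3 look.py w5
```

```text
[ 490.6 -188.7  240.6] [-180.     0.1    2. ] [ 483.7 -205.7] 11.225
fence [35.  63.3]
far elbow 724 [[-2.2 79.1 70.6]
 [12.4 81.  84.6]
 [28.  91.1 88.3]]
near 1308 [[ 46.  -61.1 114. ]
 [ 63.4 -59.6 139.3]
 [ 87.3 -49.7 154.9]]
blank 9588 ((9.390195846557617, -148.30218505859375), (48.275699615478516, 250.46759033203125), 0.043832555413246155) [[ -14.8  -23.1]
 [ -14.7 -273.6]
 [  33.6 -273.5]
 [  33.4  -23. ]]
```

View pics/w5.png

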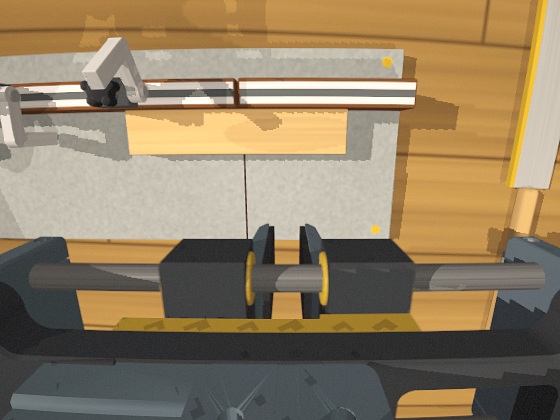

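The blank is flat against the fence, from (128,130) to (347,130), with about 103 mm to go. I'll bring the closed fingers to its right end.

Call:
{"op": "arm_command", "data": {"motion": [{"offset":[0.025,0.049,0],"spin":0},{"offset":[0.025,0.048,0],"spin":0},{"offset":[0.02,0,0.05],"spin":0},{"offset":[0,0,0.055],"spin":0},{"offset":[0,0,0.05],"spin":0}]}}

```text
time_s: 11.9
ee_pos: [563.5, -282.8, 83.2]
ee_rot: [-179.9, 0.1, 2.0]
force: [0.7, -0.1, 0.7]
gripper_width: 0.4
gripper_force: 0.0
```

Call:
{"op": "arm_command", "data": {"motion": [{"offset":[0,0,0.03],"spin":0},{"offset":[0,0,0.014],"spin":0},{"offset":[0,0,0],"spin":0},{"offset":[0,0,0],"spin":0}]}}

```text
time_s: 12.4
ee_pos: [565.2, -284.0, 44.3]
ee_rot: [179.9, -0.1, 2.0]
force: [-0.3, -0.4, 0.3]
gripper_width: -0.0
gripper_force: 0.0
```

```bash
python3 - <<'E'
from h import *
st=env.state();print(st["ee_pos"],st["ee_rot"],st["force"],bxy(st["ee_pos"]))
E
```

```text
[ 565.21731584 -283.99501217   44.25351975] [ 1.79922357e+02 -1.34003264e-01  2.00087247e+00] [-0.33125538 -0.43294066  0.29568759] [ 554.96171774 -303.54780993]
```

Call:
{"op": "arm_command", "data": {"motion": [{"offset":[0,-0.01,0],"spin":0},{"offset":[0,-0.01,0],"spin":0},{"offset":[0,-0.01,0],"spin":0},{"offset":[0,-0.01,0],"spin":0},{"offset":[0,-0.01,0],"spin":0}]}}

```text
time_s: 13.02
ee_pos: [562.9, -234.2, 43.9]
ee_rot: [179.8, -0.1, 2.0]
force: [-1.5, -5.1, 3.5]
gripper_width: 0.6
gripper_force: 2.9
```

Call:
{"op": "arm_command", "data": {"motion": [{"offset":[0,-0.01,0],"spin":0},{"offset":[0,-0.01,0],"spin":0},{"offset":[0,-0.01,0],"spin":0},{"offset":[0,-0.01,0],"spin":0},{"offset":[0,-0.01,0],"spin":0}]}}

```text
time_s: 13.65
ee_pos: [561.1, -184.2, 43.9]
ee_rot: [179.8, -0.1, 2.0]
force: [-0.6, -6.9, 4.1]
gripper_width: 0.6
gripper_force: 3.0
```

Call:
{"op": "arm_command", "data": {"motion": [{"offset":[0,-0.006,0],"spin":0},{"offset":[0,-0.005,0],"spin":0},{"offset":[0,-0.004,0],"spin":0},{"offset":[0,-0.002,0],"spin":0},{"offset":[0,0,0],"spin":0}]}}

```text
time_s: 14.28
ee_pos: [560.5, -167.2, 43.9]
ee_rot: [179.9, -0.1, 2.0]
force: [-0.9, -3.9, 4.9]
gripper_width: 0.3
gripper_force: 2.7
```

```bash
python3 - <<'E'
from h import *
st=env.state();print(st["ee_pos"],st["ee_rot"],st["force"],bxy(st["ee_pos"]))
E
```

```text
[ 560.52823337 -167.19855955   43.88191634] [ 1.79884586e+02 -7.73470372e-02  2.04305055e+00] [-0.89250967 -3.91190973  4.94016213] [ 554.35162913 -186.65885994]
```

Expected contact is at about -183.5, so I'll continue in small steps.

Call:
{"op": "arm_command", "data": {"motion": [{"offset":[0,-0.002,0],"spin":0},{"offset":[0,-0.001,0],"spin":0},{"offset":[0,0,0],"spin":0}]}}

```text
time_s: 14.65
ee_pos: [560.4, -164.4, 43.9]
ee_rot: [179.9, -0.1, 2.0]
force: [-1.4, -5.5, 5.2]
gripper_width: 0.2
gripper_force: 3.0
```

Call:
{"op": "arm_command", "data": {"motion": [{"offset":[0,-0.001,0],"spin":0},{"offset":[0,-0.001,0],"spin":0},{"offset":[0,0,0],"spin":0}]}}

```text
time_s: 15.02
ee_pos: [560.4, -162.5, 43.9]
ee_rot: [179.9, -0.1, 2.0]
force: [-0.1, -4.7, 5.3]
gripper_width: 0.3
gripper_force: 3.1
```

Call:
{"op": "arm_command", "data": {"motion": [{"offset":[0,-0.001,0],"spin":0},{"offset":[0,-0.001,0],"spin":0},{"offset":[0,0,0],"spin":0}]}}

```text
time_s: 15.4
ee_pos: [560.3, -160.6, 43.9]
ee_rot: [179.9, -0.1, 2.1]
force: [-0.7, -5.8, 5.2]
gripper_width: 0.4
gripper_force: 3.3
```

Call:
{"op": "arm_command", "data": {"motion": [{"offset":[0,-0.001,0],"spin":0},{"offset":[0,0,0],"spin":0}]}}

```text
time_s: 15.65
ee_pos: [560.3, -160.5, 43.9]
ee_rot: [179.8, -0.1, 2.1]
force: [-0.8, -9.8, 4.2]
gripper_width: 0.4
gripper_force: 4.8
```

Call:
{"op": "arm_command", "data": {"motion": [{"offset":[0,-0.001,0],"spin":0},{"offset":[0,0,0],"spin":0}]}}

```text
time_s: 15.9
ee_pos: [560.3, -160.4, 43.9]
ee_rot: [179.7, -0.1, 2.1]
force: [-1.4, -12.4, 3.4]
gripper_width: 0.6
gripper_force: 6.2
```

Call:
{"op": "arm_command", "data": {"motion": [{"offset":[0,0.01,0],"spin":0},{"offset":[0,0.02,0],"spin":0},{"offset":[0,0,-0.05],"spin":0},{"offset":[0,0,-0.06],"spin":0},{"offset":[-0.03,-0.01,-0.05],"spin":0}]}}

```text
time_s: 16.52
ee_pos: [532.0, -179.6, 204.8]
ee_rot: [180.0, -0.1, 2.0]
force: [0.6, -0.1, -0.0]
gripper_width: 0.8
gripper_force: 0.0
```

Call:
{"op": "arm_command", "data": {"motion": [{"offset":[-0.04,-0.04,-0.02],"spin":0},{"offset":[0,-0.05,-0.02],"spin":0},{"offset":[0,-0.05,0],"spin":0},{"offset":[0,0,0],"spin":0},{"offset":[0,0,0],"spin":0}]}}

```text
time_s: 17.15
ee_pos: [485.8, -40.7, 242.7]
ee_rot: [180.0, 0.0, 2.0]
force: [-0.4, -0.1, 0.4]
gripper_width: 0.7
gripper_force: 0.0
```

```bash
python3 look.py w6
```

```text
[485.8 -40.7 242.7] [180.   0.   2.] [484.  -57.6] 17.15
fence [35.3 63.1]
far elbow 590 [[-1.9 79.5 71.3]
 [12.2 82.7 86.3]
 [28.  91.6 88.3]]
near 777 [[ 44.8 -60.3 114.3]
 [ 61.3 -54.2 147.1]
 [ 88.8 -48.7 155.2]]
blank 9586 ((8.992362022399902, -46.754600524902344), (49.011497497558594, 245.50575256347656), 0.00035205268068239093) [[ -15.5   76. ]
 [ -15.5 -169.5]
 [  33.5 -169.5]
 [  33.5   76. ]]
```

View pics/w6.png

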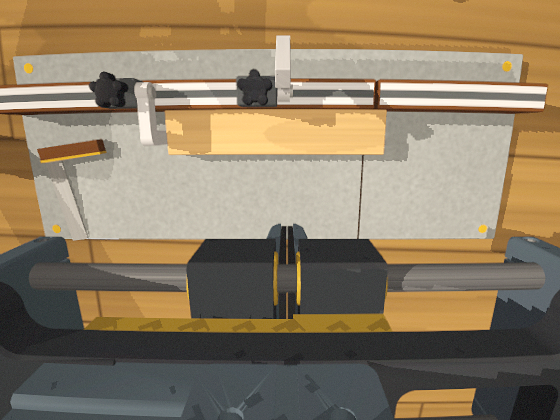

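The picture shows the blank's left end at (166,130) meeting the stop leg, after allowing for perspective. The near arm is still back at (283,65) and the square hasn't moved. I'll check flatness with an edge fit.

```bash
cat >> look.py <<'E'
for lo,hi in [(-160,-110),(-90,-40),(-20,30),(30,70)]:
    e=[]
    for y in range(lo,hi,5):
        q=B[(abs(B[:,1]-y)<2.5)&(abs(Z-48)<5)&(B[:,0]<20)&(B[:,0]>-30)]; e.append(q[:,0].min())
    print(lo,np.mean(e),np.std(e))
for x in (-10,0,10,20):
    q=B[(abs(B[:,0]-x)<3)&(abs(Z-48)<5)&(B[:,1]>-200)&(B[:,1]<84)];print(x,q[:,1].min(),np.sort(q[:,1])[-3:])
E
python3 look.py w7
```

```text
[485.8 -41.1 242.6] [180.   0.   2.] [484.1 -58. ] 17.2
fence [35.2 63.5]
far elbow 585 [[-1.8 79.6 71.4]
 [12.3 82.6 86.4]
 [28.  91.5 88.2]]
near 783 [[ 44.8 -60.1 114.6]
 [ 61.5 -54.5 146.7]
 [ 88.7 -48.6 155.5]]
blank 9568 ((9.010383605957031, -46.68394470214844), (245.33758544921875, 48.97630310058594), 89.9986801147461) [[ -15.5 -169.4]
 [  33.5 -169.4]
 [  33.5   76. ]
 [ -15.5   76. ]]
-160 -15.411687393566172 0.046049261808855255
-90 -15.411270180844792 0.028680187050802785
-20 -15.22029607096041 0.06922925979869675
30 -14.971080527683128 0.08532394146517554
-10 -168.94913432746023 [79.4 79.7 79.8]
0 -168.81986948859034 [81.  81.1 81.3]
10 -169.35269903195388 [80.9 81.  81.3]
20 -169.1870303625236 [78.4 78.7 79.2]
```

```bash
python3 -c "
from workcell import env
print(env.job_done())"
```

```text
the job is handed in; nothing more can be done
None
```

I handed in the job at about 17 s of robot time: the far stop is seated, and the blank is flat against the fence (within about 0.4 mm by the depth camera) with its left end against that stop. The near stop is still flipped back, the last wrist view showed the square where it was, and the arm finished clear; the verdict was not shown.

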